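# Draw the mallet chisel from the roofed rack

### The job

Three carving tools lie with their blades under the screwed-down roof of the rack, so none can be lifted straight up. Take the stout mallet chisel, the one with the thick handle and steel hoop on its butt, draw it out endways through its mouth in the rack's side, and set it down without dropping it, lying flat and lengthwise inside the open tool tray. Leave the other two tools where they are and let go.

Things in the scene. Friction and masses are not known exactly. Their poses are not given: they have to be found in the camera images.
- chisel_mid (a point): Stout mallet chisel, loose, 0.11-0.22 kg, level in any of the rack's 3 bays. Point: mid-length of its 230 mm, half-way up, 14 mm above its underside. x along the tool to the blade's edge, z up. Flat-sided dark wood handle 32 wide, 28 high, x -115 to +10 mm, steel hoop round the butt; steel blade 20 wide, 4 thick, x +10 to +115. Balance about x -10. Drawn 90 mm along -x it is clear of the rack.
- gouge_mid (a point): Slim gouge, loose, 60 g, stays in its bay: straight handle 20 wide, 20 high, 115 mm long; blade 8 wide. Point: mid-length of its 210 mm, 10 mm up, x to the blade. All 3 tools' handles rest on the fixed wooden rack's apron, a board 8 mm thick on the bench, open above. The rack's upright face is 32-48 mm from each tool's point towards its +x; bays are 80 mm apart.
- palm_mid (a point): Short palm knife, loose, 60 g, stays in its bay: handle 18 wide, 20 high, with a knob end 28 wide, 24 high; blade 12 wide. Point: 80 mm from the butt, 105 from the tip, 10 mm up, x to the blade. Each bay has a mouth in the rack's face 48 mm wide, centred on its tool, and 30 mm high from the apron up; above it is a fixed roof whose top is 52 mm over the bench.
- tray: Open plywood tool tray fixed to the bench, 312 x 152 mm outside, 300 x 140 mm inside, walls 6 mm thick, rims 20 mm above the bench, floor 6 mm thick; origin at the centre of its underside on the bench, x along its length, z up.
Not all that is in view belongs to the job. Leave any blue or green look-alike of the part that bears chisel_mid alone.

How it is judged (in metres and radians):
At the end, for the whole second after the job is handed in: The mallet chisel lies still and flat (within 7 degrees) on the tray floor, its mid-point within 36 mm lengthwise and 56 mm crosswise of the tray centre and under 30 mm high, within 23 degrees of the tray length, either way round; the other two tools within 20 mm of their starts (x of chisel_mid in the frame of tray between -0.036 and 0.036 m and y of chisel_mid in the frame of tray between -0.056 and 0.056 m and z of chisel_mid in the frame of tray below 0.03 m and angle between chisel_mid's own x axis and vertical between 1.45 and 1.69 rad and angle between the x axis of chisel_mid and the x axis of tray, either way round below 0.4 rad and linear speed of chisel below 0.02 m/s and distance of each of gouge_mid, palm_mid from where it was at the start of the episode below 0.02 m); the robot touches nothing.
It fails at once if the gouge or the palm knife is shifted by more than 20 mm (distance of any of gouge_mid, palm_mid from where it was at the start of the episode above 0.02 m).
It fails at once if the chisel is dropped (falling or flung at over 0.6 m/s, out of the fingers) (contact force between chisel and the fingers below 0.1 N and linear speed of chisel above 0.6 m/s).
It also fails if it takes over 40 s, if anything falls off the work surface, if the arm or the gripper's body presses on something with over 40 N, if the wrist force passes 120 N, or if a joint passes its speed limit or range.

### The arm

A 6-joint arm with a two-finger parallel gripper is mounted at the origin on the work surface. World frame = base frame: x ahead of the robot, y to its left, z up, the work surface at z = 0. Lengths are in mm, angles in rad, forces in N, time in s.
With the tool pointing down it reaches from about 275 to 1000 mm from the base axis. Payload 8.4 kg.
Tool frame: the origin (TCP) lies at the very end of the fingers, on their centre line; the grasp point (between the pads) lies 19 mm behind it; z points along the fingers, x is the direction in which the jaws open and shut, and the axes are right-handed (so a half turn about z gives the same grasp; the last joint's range is limited). The gripper opens to 85 mm and grips with 20 to 120 N. Pads are 22 mm wide; open, the fingers measure 114 mm over their backs; the gripper's body (76 mm by 85 mm) begins 54 mm behind the grasp point. The pads swing forward as they close: fully open they stand 13 mm farther back than shut.
Start: joints at [-1.35, 0.353, 1.633, -0, 1.155, -0.002], TCP at [138.099, -609.554, 231.281] pointing down, gripper open.
Joint ranges: [-2.63, 2.63], [-0.92, 2.1], [0.06, 2.66], [-1.3, 4.44], [0, 2.69], [-3.02, 3.02]. Speed limits (rad/s): [2.22, 2.22, 2.79, 3.14, 3.14, 3.14].

### API

Orientations are given as [roll, pitch, yaw] about the fixed x, y, z axes, in that order (R = Rz(yaw) Ry(pitch) Rx(roll)).
In Python, from rig import r gives the robot as it stands. The module is installed in compiled form; this text tells all that it offers.
- The arm moves only by the tool apply_moves, never from a script. Its argument "targets" is a list that holds one entry, the list of rows, each a list of 7 numbers: the gripper's target within -1 to 1 (fully open at 1, half-way at 0, shut at -1), then the shift along the tool's x, y, z in cm, then the turn, a rotation vector about the tool's x, y, z in degrees. A call has 1 to 8 rows; each row is the pose to reach, as a shift and turn from the pose measured when the call began, along the tool's axes at that moment; what a row does not reach only later rows make up. A row lasts 1/10 s, in which the tool goes at most 50 mm and 8.59 degrees, less where a joint would pass 70% of its speed; a pose out of reach is approached as far as the arm can. A call with a gripper value outside its range is refused whole. The fingers move at their own pace and stop on an object; "newtons" is the grip in N (left out, the last holds). Time passes only in rows, so rows that repeat a pose let the fingers close. It gives the time, the measured TCP pose, the force and the opening at its end, in the units of the state.
- r.sense(): the state, without advancing time (a new reading comes with each control period).
- r.grab_frame(name): name is "scene" or "top"; returns a dict with "pixels" (420x560x3 uint8, red, green, blue), "fov_y" (degrees; the focal length in pixels is half the picture's height over the tangent of half this angle, whatever the lens; pixels are square), "cx", "cy" (the principal point, pixels), "R" (3x3) and "t" (3): a world point X has camera coordinates R X + t. Camera axes: x right, y down, z forward; pixel columns grow to the right and rows downward; lengths in mm; the calibration is good to about 2 mm. A picture is of the moment at which its call begins. There is no depth.
- r.sign_off(): hands the job in, once; it reports no verdict.
The state is a dict: "clock": time; "qpos": joint angles; "qvel": joint speeds; "joint_efforts": joint torques, N m; "eef_pos": TCP position; "tcp_rot": TCP orientation; "contact_force": force on the tool from outside, world axes, zero at the start; "wrist_torque": the same for the moment, N m; "opening": opening from 0.0 (shut) to 1.0 (fully open).
Only numpy, scipy, OpenCV 4.12 (cv2) and the standard library are available. Lean on these libraries where they do the work, as an engineer would, in place of code of your own. Each camera call takes 0.05 s, during which the arm holds its last target. There are 200 camera calls.

## Working session

There is one attempt and no reset: what is moved stays moved. The work goes in short steps, Python scripts to look and compute and a tool call to move; the robot and the scene stay as the last step left them, time stands still between calls to the robot, and variables do not carry over. Pictures are saved under pics/ and viewed, about 8 in all and at most 12, crops included, and the job is handed in when it is done.

Besides the shell and the picture viewer there is one more tool, called after "Emit:" by a JSON object that holds its "method" and its "body". apply_moves: Moves the arm, as the interface text tells. Its arguments: {"type":"object","properties":{"targets":{"type":"array"},"newtons":{"type":"number"}},"required":["targets"]}

```bash
mkdir -p pics
cat > h.py <<'E'
import numpy as np,cv2
from rig import r
def grab(n,fn=None):
    f=r.grab_frame(n)
    if fn: cv2.imwrite('pics/'+fn,f['pixels'][:,:,::-1])
    return f
def foc(f): return f['pixels'].shape[0]/2/np.tan(np.radians(f['fov_y'])/2)
def ray(f,u,v,z):
    R=np.array(f['R']);t=np.array(f['t']);c=-R.T@t
    d=R.T@np.array([(u-f['cx'])/foc(f),(v-f['cy'])/foc(f),1]);return c+d*(z-c[2])/d[2]
def proj(f,X):
    p=np.array(f['R'])@np.array(X)+np.array(f['t']);return p[:2]/p[2]*foc(f)+[f['cx'],f['cy']]
E
python3 - <<'E'
from h import *
for n in('scene','top'):
    f=grab(n,n+'0.png');print(n,f['fov_y'],f['cx'],f['cy'],-np.array(f['R']).T@f['t'],np.array(f['R']).round(3).tolist())
print(r.sense())
E
```

```text
scene 49.73383811590048 282.1863913463164 209.33981653885394 [1083.1493217   378.3084211   812.70076844] [[-0.469, 0.883, 0.011], [0.66, 0.358, -0.66], [-0.587, -0.302, -0.751]]
top 49.36327015394416 277.1540009214411 207.7601860495582 [ 415.87238474   76.15424128 1152.71537878] [[-0.002, -1.0, -0.0], [-0.999, 0.002, -0.051], [0.051, 0.0, -0.999]]
{'clock': 0.1, 'qpos': array([-1.35038539e+00,  3.53592443e-01,  1.63407093e+00, -1.98703301e-05,
        1.15523690e+00, -2.38905983e-03]), 'qvel': array([ 8.80439787e-04, -2.17026703e-03, -1.62228581e-03,  2.35255004e-03,
       -5.42152937e-05,  8.43906224e-04]), 'joint_efforts': array([ 1.67157680e-06, -6.06355906e+01, -3.42820609e+01, -2.47331866e-05,
        3.95932206e-03, -5.28239298e-06]), 'eef_pos': array([ 138.00352657, -609.11468357,  230.62352809]), 'tcp_rot': array([ 3.14157761e+00,  1.30765574e-03, -1.34798830e+00]), 'contact_force': array([-0.03568513, -0.36996812, -0.08690761]), 'wrist_torque': array([ 0.00591081, -0.04353767,  0.01119359]), 'opening': 1.0001616110715712}
```

View pics/top0.png

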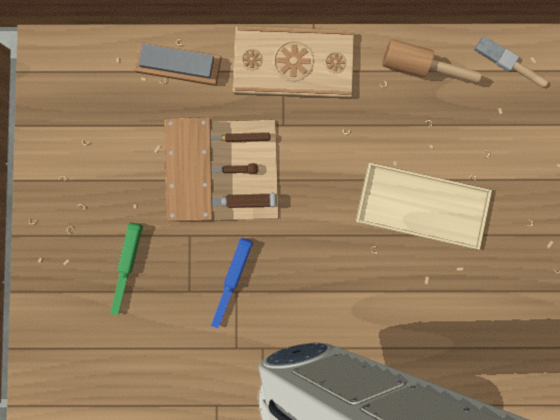

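View pics/scene0.png

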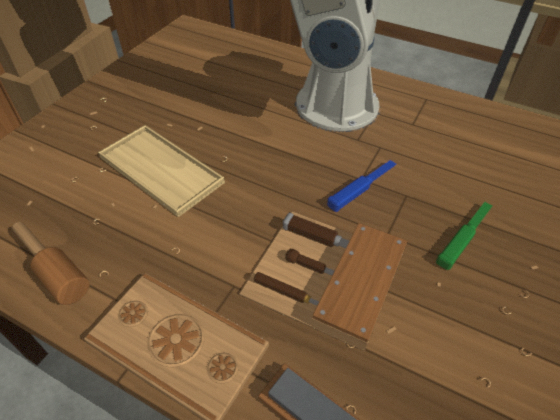

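Top view candidates: the gouge (248,137), palm knife (240,169), stout chisel with a bright hoop (250,201), blue look-alike (232,282) and green look-alike (127,268). The description fits the one at (250,201), with its butt at (276,200). The tray is at about (424,206). I'll check with a close crop and measure.

Run:
```python
from h import *
f=grab('top');p=f['pixels'];bgr=p[:,:,::-1].copy()
c=cv2.resize(bgr[110:230,155:295],None,fx=5,fy=5,interpolation=cv2.INTER_CUBIC);cv2.imwrite('pics/crop1.png',c)
# dark handle
m=(p.max(2)<95).astype(np.uint8);m[:,:222]=0;m[:,285:]=0;m[:185]=0;m[215:]=0
cs=cv2.findContours(m,0,2)[0];k=max(cs,key=cv2.contourArea);b=cv2.minAreaRect(k);bx=cv2.boxPoints(b);print(b)
W=np.array([ray(f,u,v,36)[:2] for u,v in bx]);print('handle',W.round(1).tolist(),W.mean(0))
# tray
hsv=cv2.cvtColor(bgr,cv2.COLOR_BGR2HSV);m=((hsv[:,:,2]>165)&(hsv[:,:,0]>15)).astype(np.uint8);m[:,:340]=0;m[:150]=0;m[260:]=0;m[:,510:]=0
m=cv2.morphologyEx(m,cv2.MORPH_CLOSE,np.ones((7,7)));m=cv2.morphologyEx(m,cv2.MORPH_OPEN,np.ones((7,7)))
k=max(cv2.findContours(m,0,2)[0],key=cv2.contourArea);bx=cv2.boxPoints(cv2.minAreaRect(k));print(bx.tolist())
W=np.array([ray(f,u,v,20)[:2] for u,v in bx]);e=np.diff(W,axis=0);print('tray',W.mean(0),np.linalg.norm(e,axis=1),np.degrees(np.arctan2(e[:,1],e[:,0])))
for u,v in[(276,200),(271,200),(224,202),(213,120),(213,220),(165,120),(278,218),(275,121)]:print(u,v,ray(f,u,v,30)[:2].round(1))
```

```text
((248.99346923828125, 205.75694274902344), (1.56699538230896, 40.039432525634766), 88.45184326171875)
handle [[478.5, 194.5], [481.0, 96.5], [477.2, 96.4], [474.7, 194.4]] [477.8449945  145.43064866]
[[340.0, 150.0], [509.0, 150.0], [509.0, 247.0], [340.0, 247.0]]
tray [ 496.56251011 -289.56345642] [422.06673644 241.60358122 417.52097777] [-90.11862536 178.40650313  89.88658994]
276 200 [492.2  79.3]
271 200 [492.3  91.6]
224 202 [487.6 207.3]
213 120 [691.8 235.5]
213 220 [443.3 234.2]
165 120 [692.  354.8]
278 218 [447.9  74.5]
275 121 [688.9  81.4]
```

View pics/crop1.png

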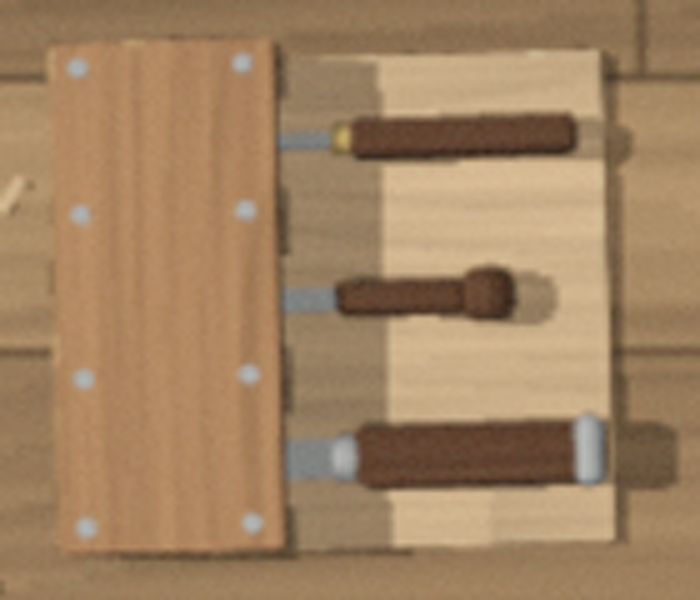

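The crop confirms the choice: thick dark handle with a steel hoop at the butt, crop (590,448), full image (273,199.6). The palm knife's knob is beside it at crop (490,293). The tray mask failed, so I'll use its corners as read from the picture: (371,165), (491,187), (482,247), (358,223).

```bash
cat >> h.py <<'E'
from scipy.spatial.transform import Rotation as Ro
def go(pos,yaw,s=None):
    "shift cm & rotvec deg in tool axes to reach a tool-down pose; yaw direction of tool x"
    s=s or r.sense();A=Ro.from_euler('xyz',s['tcp_rot']);B=Ro.from_euler('xyz',[np.pi,0,yaw])
    return (A.inv().apply(np.array(pos)-s['eef_pos'])/10).round(2),np.degrees((A.inv()*B).as_rotvec()).round(1)
E
python3 - <<'E'
from h import *
f=grab('top')
C=lambda u,v:(155+(u+.5)/5-.5,110+(v+.5)/5-.5)
butt=ray(f,*C(603,448),33)[:2];tipf=ray(f,*C(330,455),28)[:2]
for n,(a,b) in dict(front=((358,426),(358,488)),back=((574,423),(574,484))).items():
    A=ray(f,*C(*a),36);B=ray(f,*C(*b),36);print(n,A[:2],B[:2],(A+B)[:2]/2,np.linalg.norm(A-B))
print('butt',butt,'ferrule',tipf,'knob end',ray(f,*C(515,293),18)[:2],'palm axis',ray(f,*C(400,298),28)[:2],'face',ray(f,*C(283,460),52)[:2])
T=np.array([ray(f,u,v,20)[:2] for u,v in[(371,165),(491,187),(482,247),(358,223)]])
e=np.diff(np.vstack([T,T[:1]]),axis=0);print('tray',T.mean(0),np.linalg.norm(e,axis=1),np.degrees(np.arctan2(e[:,1],e[:,0])))
print(go([487,130,150],0.02))
E
```

```text
front [504.8499102  201.32324045] [474.42041677 201.21118188] [489.63516349 201.26721117] 30.429699759428495
back [506.10965661  95.45366082] [476.16778439  95.48750609] [491.1387205   95.47058346] 29.94189134815412
butt [494.00912724  81.2751506 ] ferrule [491.16959638 215.9807189 ] knob end [572.74128212 125.16158445] palm axis [568.98626696 181.66088753] face [487.18993107 235.67672049]
tray [ 478.76700244 -291.57645365] [302.92194779 150.99696624 311.50725655 148.45660069] [-100.58915271  170.05688447   78.91609213  -13.24197952]
(array([-64.38, -50.37,   8.14]), array([ -0. ,   0. , -78.4]))
```

Emit:
{"method": "apply_moves", "body": {"targets": [[[0.4, -66.3, -51.1, 8, 0, 0, -78], [0.4, -66.3, -51.1, 8, 0, 0, -78], [0.4, -66.3, -51.1, 8, 0, 0, -78], [0.4, -66.3, -51.1, 8, 0, 0, -78], [0.4, -66.3, -51.1, 8, 0, 0, -78], [0.4, -66.3, -51.1, 8, 0, 0, -78], [0.4, -66.3, -51.1, 8, 0, 0, -78], [0.4, -66.3, -51.1, 8, 0, 0, -78]]], "newtons": 70}}

```text
clock: 1.0
eef_pos: [305.7, -246.5, 193.3]
tcp_rot: [-3.141, -0.0, -0.142]
contact_force: [1.0, -0.7, 0.7]
opening: 0.703
```

```bash
python3 -c "
from h import *
s=r.sense();print(s['eef_pos'],s['tcp_rot'],s['opening'],go([490,151,150],0.014))"
```

```text
[ 305.74326046 -246.45703294  193.2657611 ] [-3.14108960e+00 -4.15141461e-04 -1.42478874e-01] 0.7029845935461966 (array([ 12.59, -41.96,   4.35]), array([-0., -0., -9.]))
```

Emit:
{"method": "apply_moves", "body": {"targets": [[[0.4, 12.6, -42, 4.3, 0, 0, -9], [0.4, 12.6, -42, 4.3, 0, 0, -9], [0.4, 12.6, -42, 4.3, 0, 0, -9], [0.4, 12.6, -42, 4.3, 0, 0, -9], [0.4, 12.6, -42, 4.3, 0, 0, -9], [0.4, 12.6, -42, 4.3, 0, 0, -9], [0.4, 12.6, -42, 4.3, 0, 0, -9], [0.4, 12.6, -42, 4.3, 0, 0, -9]]]}}

```text
clock: 1.8
eef_pos: [472.9, 115.4, 154.5]
tcp_rot: [-3.141, -0.001, 0.015]
contact_force: [1.0, 0.0, -0.1]
opening: 0.703
```

Emit:
{"method": "apply_moves", "body": {"targets": [[[0.4, 12.6, -42, 4.3, 0, 0, -9]]]}}

```text
clock: 1.9
eef_pos: [487.2, 163.3, 149.7]
tcp_rot: [-3.141, -0.002, 0.166]
contact_force: [0.6, -0.8, -0.7]
opening: 0.703
```

The second call's shift was taken from the new pose, so it overshot slightly. I'll correct that, go lower and look.

```bash
python3 -c "
from h import *
s=r.sense();print(s['eef_pos'],s['tcp_rot'],go([490,151,80],0.014))"
```

```text
[487.17008655 163.28848634 149.6584555 ] [-3.14146495e+00 -1.90740884e-03  1.65571951e-01] (array([0.06, 1.26, 6.97]), array([-0. , -0.1,  8.7]))
```

Emit:
{"method": "apply_moves", "body": {"targets": [[[0.4, 0.1, 1.3, 2.5, 0, 0, 8.7], [0.4, 0.1, 1.3, 5, 0, 0, 8.7], [0.4, 0.1, 1.3, 7, 0, 0, 8.7], [0.4, 0.1, 1.3, 7, 0, 0, 8.7]]]}}

```text
clock: 2.3
eef_pos: [488.4, 150.2, 77.3]
tcp_rot: [3.141, 0.003, 0.014]
contact_force: [-0.3, 0.2, -0.0]
opening: 0.699
```

Run:
```python
from h import *
s=r.sense();print(s['eef_pos'],s['tcp_rot'],s['opening'],go([490,151,11],0.014))
t=grab('top');f=grab('scene')
a=cv2.resize(t['pixels'][110:230,155:295],(560,480),interpolation=2)
b=cv2.resize(f['pixels'][150:360,220:420],(457,480),interpolation=2)
cv2.imwrite('pics/c2.png',cv2.resize(np.hstack([a,b])[:,:,::-1],(800,378)))
```

```text
[488.43392413 150.22383497  77.32731881] [3.14065097e+00 2.80823546e-03 1.40552755e-02] 0.6985705429926332 (array([ 0.18, -0.08,  6.63]), array([0.1, 0.2, 0. ]))
```

View pics/c2.png

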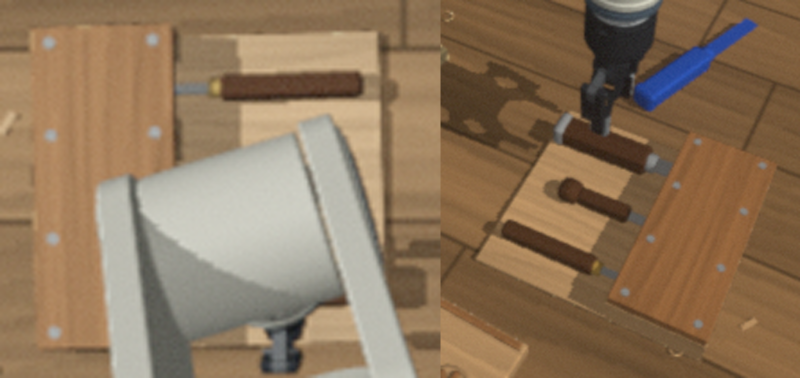

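The fingers straddle the handle behind its ferrule (scene crop (600,120)), and the top camera is blocked by the arm. I'll descend with a force check on the way.

Emit:
{"method": "apply_moves", "body": {"targets": [[[0.4, 0.2, -0.1, 2, 0, 0, 0], [0.4, 0.2, -0.1, 4, 0, 0, 0], [0.4, 0.2, -0.1, 5.2, 0, 0, 0], [0.4, 0.2, -0.1, 5.2, 0, 0, 0]]]}}

```text
clock: 2.8
eef_pos: [492.0, 151.4, 27.4]
tcp_rot: [3.141, 0.0, 0.013]
contact_force: [-0.2, -0.5, -0.3]
opening: 0.703
```

Emit:
{"method": "apply_moves", "body": {"targets": [[[0.4, -0.1, 0, 1, 0, 0, 0], [0.4, -0.1, 0, 1.6, 0, 0, 0], [0.4, -0.1, 0, 1.6, 0, 0, 0]]]}}

```text
clock: 3.1
eef_pos: [490.6, 151.3, 11.0]
tcp_rot: [3.141, 0.001, 0.013]
contact_force: [0.1, 0.0, -0.1]
opening: 0.692
```

Emit:
{"method": "apply_moves", "body": {"targets": [[[-0.5, 0, 0, 0, 0, 0, 0], [-1, 0, 0, 0, 0, 0, 0], [-1, 0, 0, 0, 0, 0, 0], [-1, 0, 0, 0, 0, 0, 0], [-1, 0, 0, 0, 0, 0, 0], [-1, 0, 0, 0, 0, 0, 0]]], "newtons": 70}}

```text
clock: 3.7
eef_pos: [491.1, 151.4, 11.6]
tcp_rot: [3.141, -0.0, 0.014]
contact_force: [0.1, -0.1, 5.8]
opening: 0.36
```

Opening 0.36 is about 31 mm, matching the 32 mm handle, so it is gripped. Now I draw it out.

Emit:
{"method": "apply_moves", "body": {"targets": [[[-1, 0, 1, -0.1, 0, 0, 0], [-1, 0, 2.5, -0.1, 0, 0, 0], [-1, 0, 4, -0.1, 0, 0, 0], [-1, 0, 5.5, -0.1, 0, 0, 0], [-1, 0, 7, -0.1, 0, 0, 0], [-1, 0, 8.5, -0.1, 0, 0, 0], [-1, 0, 10, -0.1, 0, 0, 0], [-1, 0, 11, -0.1, 0, 0, 0]]]}}

```text
clock: 4.5
eef_pos: [492.4, 39.8, 12.5]
tcp_rot: [3.141, 0.0, 0.013]
contact_force: [-0.1, 0.4, -1.4]
opening: 0.357
```

Emit:
{"method": "apply_moves", "body": {"targets": [[[-1, 0, 1, 0, 0, 0, 0], [-1, 0, 1.5, 0, 0, 0, 0], [-1, 0, 1.5, 0, 0, 0, 0]]]}}

```text
clock: 4.8
eef_pos: [492.6, 24.2, 12.5]
tcp_rot: [3.141, 0.0, 0.012]
contact_force: [-0.2, -0.4, -1.2]
opening: 0.363
```

Run:
```python
from h import *
s=r.sense();print(s['eef_pos'],s['tcp_rot'],s['opening'],s['contact_force'])
t=grab('top');f=grab('scene')
a=cv2.resize(t['pixels'][110:260,155:355],(560,420),interpolation=2)
b=cv2.resize(f['pixels'][130:340,200:420],(440,420),interpolation=2)
cv2.imwrite('pics/c3.png',cv2.resize(np.hstack([a,b])[:,:,::-1],(800,336)))
```

```text
[492.64169294  24.16121572  12.54104195] [3.14141572e+00 1.24362522e-04 1.16571774e-02] 0.3632808974634697 [-0.17341739 -0.37023674 -1.20592899]
```

View pics/c3.png

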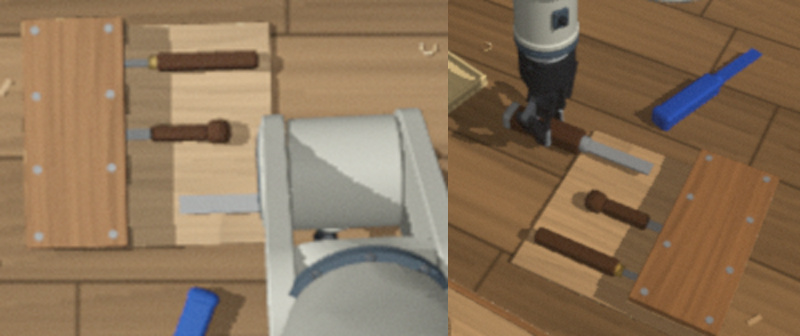

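It is clear of the rack: blade tip at top crop (180,203) on the open apron, other tools undisturbed. Next, lift and carry to the tray.

Emit:
{"method": "apply_moves", "body": {"targets": [[[-1, 0, 0, -2, 0, 0, 0], [-1, 0, 0, -5, 0, 0, 0], [-1, 0, 0, -8, 0, 0, 0], [-1, 0, 0, -8, 0, 0, 0]]]}}

```text
clock: 5.3
eef_pos: [495.2, 25.6, 95.9]
tcp_rot: [-3.141, -0.006, 0.013]
contact_force: [0.5, -0.2, -1.2]
opening: 0.362
```

```bash
python3 -c "
from h import *
s=r.sense();print(s['eef_pos'],s['opening'],s['contact_force'],go([470.7,-333.8,92],-0.19))"
```

```text
[495.21088893  25.62018748  95.87141996] 0.3616802989293315 [ 0.48810521 -0.16093192 -1.15299757] (array([-2.93, 35.91,  0.36]), array([-0. , -0.3, 11.6]))
```

Emit:
{"method": "apply_moves", "body": {"targets": [[[-1, -0.4, 3, 0, 0, 0, 2], [-1, -0.8, 7, 0, 0, 0, 4], [-1, -1.2, 11, 0, 0, 0, 6], [-1, -1.6, 15, 0, 0, 0, 8], [-1, -2, 19, 0, 0, 0, 10], [-1, -2.3, 23, 0, 0, 0, 11.6], [-1, -2.6, 27, 0, 0, 0, 11.6], [-1, -2.9, 31, 0, 0, 0, 11.6]]]}}

```text
clock: 6.1
eef_pos: [469.8, -285.7, 94.7]
tcp_rot: [-3.14, -0.005, -0.189]
contact_force: [0.9, -0.2, -1.6]
opening: 0.36
```

```bash
python3 -c "
from h import *
s=r.sense();print(s['eef_pos'],s['opening'],s['contact_force'],go([470.7,-333.8,60],-0.19))"
```

```text
[ 469.82762287 -285.72345471   94.73964035] 0.3599131891709718 [ 0.90258564 -0.22304457 -1.59915641] (array([0.97, 4.71, 3.47]), array([-0.1, -0.3,  0.1]))
```

Emit:
{"method": "apply_moves", "body": {"targets": [[[-1, 0.4, 2.5, 0, 0, 0, 0], [-1, 1, 4.7, 1, 0, 0, 0], [-1, 1, 4.7, 3, 0, 0, 0], [-1, 1, 4.7, 3.5, 0, 0, 0], [-1, 1, 4.7, 3.5, 0, 0, 0]]]}}

```text
clock: 6.6
eef_pos: [470.1, -332.4, 58.2]
tcp_rot: [-3.138, -0.002, -0.188]
contact_force: [0.9, 0.3, -1.6]
opening: 0.362
```

Run:
```python
from h import *
s=r.sense();print(s['eef_pos'],s['tcp_rot'],s['opening'],s['contact_force'],go([470.7,-333.8,10],-0.19))
t=grab('top');f=grab('scene')
a=cv2.resize(t['pixels'][140:270,340:510],(549,420),interpolation=2)
b=cv2.resize(f['pixels'][80:240,60:270],(551,420),interpolation=2)
cv2.imwrite('pics/c4.png',cv2.resize(np.hstack([a,b])[:,:,::-1],(800,305)))
```

```text
[ 470.05575896 -332.43385316   58.18370301] [-3.13823877e+00 -2.03886745e-03 -1.88275419e-01] 0.3618160576168537 [ 0.89292415  0.33472569 -1.64665121] (array([0.08, 0.14, 4.82]), array([-0.2, -0.1,  0.1]))
```

View pics/c4.png

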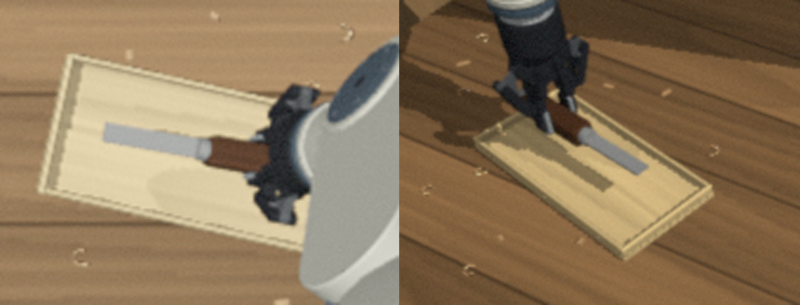

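The chisel hangs over the middle of the tray and is aligned with its length, blade tip at top crop (105,132), about 35 crop px (17 image px) inside the end wall. Lowering.

Emit:
{"method": "apply_moves", "body": {"targets": [[[-1, 0, 0.1, 1.5, 0, 0, 0], [-1, 0, 0.1, 3, 0, 0, 0], [-1, 0, 0.1, 3.8, 0, 0, 0], [-1, 0, 0.1, 4.3, 0, 0, 0], [-1, 0, 0.1, 4.6, 0, 0, 0], [-1, 0, 0.1, 4.6, 0, 0, 0]]]}}

```text
clock: 7.3
eef_pos: [471.1, -333.9, 13.3]
tcp_rot: [-3.139, -0.004, -0.188]
contact_force: [-0.6, 0.1, -0.8]
opening: 0.356
```

Emit:
{"method": "apply_moves", "body": {"targets": [[[-1, 0, 0, 0.2, 0, 0, 0], [-1, 0, 0, 0.3, 0, 0, 0], [-1, 0, 0, 0.3, 0, 0, 0]]]}}

```text
clock: 7.6
eef_pos: [471.1, -333.9, 10.4]
tcp_rot: [-3.139, -0.004, -0.188]
contact_force: [-0.1, -0.3, -1.3]
opening: 0.363
```

Emit:
{"method": "apply_moves", "body": {"targets": [[[-1, 0, 0, 0.1, 0, 0, 0], [-1, 0, 0, 0.15, 0, 0, 0], [-1, 0, 0, 0.15, 0, 0, 0]]]}}

```text
clock: 7.9
eef_pos: [471.3, -334.1, 9.6]
tcp_rot: [-3.14, -0.005, -0.188]
contact_force: [-2.2, 0.9, 6.6]
opening: 0.363
```

Contact at 6.6 N, so it is on the floor at the predicted height. Release, wait, then retreat.

Emit:
{"method": "apply_moves", "body": {"targets": [[[0, 0, 0, 0, 0, 0, 0], [0.4, 0, 0, 0, 0, 0, 0], [0.4, 0, 0, 0, 0, 0, 0], [0.4, 0, 0, 0, 0, 0, 0], [0.4, 0, 0, 0, 0, 0, 0]]]}}

```text
clock: 8.4
eef_pos: [471.3, -334.1, 9.6]
tcp_rot: [-3.139, -0.005, -0.188]
contact_force: [0.2, -0.0, -0.1]
opening: 0.699
```

Emit:
{"method": "apply_moves", "body": {"targets": [[[0.4, 0, 0, -1.5, 0, 0, 0], [0.4, 0, 0, -4, 0, 0, 0], [0.4, 0, 0, -7, 0, 0, 0], [0.4, 0, 0, -11, 0, 0, 0], [0.4, -5, 8, -15, 0, 0, 0], [0.4, -8, 14, -18, 0, 0, 0], [0.4, -10, 20, -20, 0, 0, 0], [0.4, -12, 25, -20, 0, 0, 0]]]}}

```text
clock: 9.2
eef_pos: [355.5, -483.7, 190.6]
tcp_rot: [-3.141, -0.007, -0.187]
contact_force: [0.7, 0.2, 0.4]
opening: 0.696
```

Run:
```python
from h import *
s=r.sense();print(s['eef_pos'],s['opening'],s['contact_force'])
t=grab('top');f=grab('scene')
a=cv2.resize(t['pixels'][100:270,150:510],(800,378),interpolation=2)
b=cv2.resize(f['pixels'][80:240,60:270],(289,220),interpolation=2)
o=np.zeros((598,800,3),np.uint8);o[:378]=a;o[378:,:289]=b;cv2.imwrite('pics/c5.png',o[:,:,::-1])
```

```text
[ 355.4784364  -483.67032603  190.64785223] 0.6961607788295848 [0.66443675 0.23911176 0.35692735]
```

View pics/c5.png

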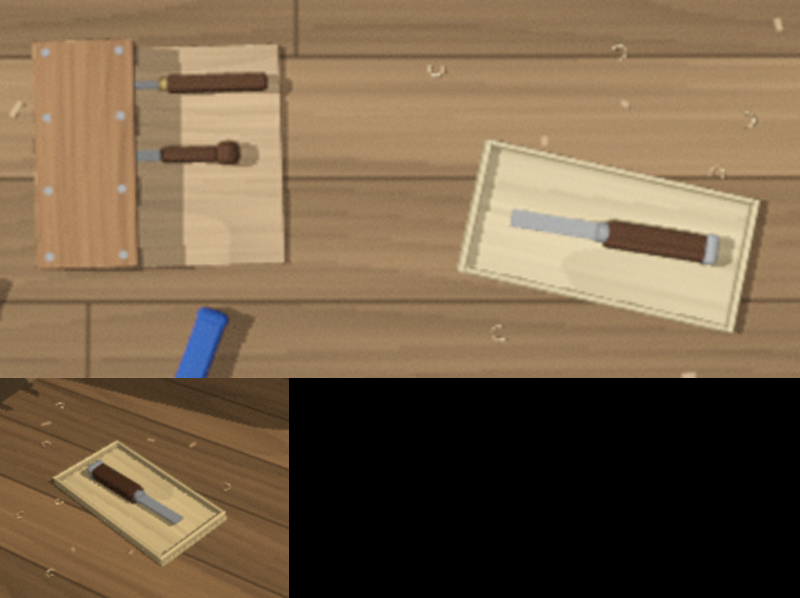

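The chisel lies in the tray: its ends at crop (510,218) and (718,249) give a middle of (614,233.5), against a tray centre of (611,236), about 4 mm off. Its axis is about 4° off the tray length. The other two tools look unmoved.

```bash
python3 -c "
from rig import r
print(r.sense()['qvel'].round(3),r.sign_off())"
```

```text
the job is handed in; nothing more can be done
[ 0.07   0.007  0.059  0.04  -0.016  0.074] None
```

The stout mallet chisel now lies in the tool tray, and I handed the job in after about 9 s on the robot's clock. I gripped it by the handle, drew it about 127 mm straight out of its mouth, and carried it level to the tray. I lowered it until it touched the floor (6.6 N), then let go and backed away.

**Last picture:**
- **Placing:** the chisel's middle is about 4 mm from the tray centre, measured in the picture. Its axis is about 4° off the tray's length.
- **Flatness:** it looks flat on the floor. I judged that by eye and from the contact height matching the prediction (TCP at 9.6 mm), not by a separate measurement.
- **Other tools:** the gouge and palm knife look unmoved. I compared them by eye and did not measure them.
- **Gripper:** it was about 190 mm above the bench, touching nothing, though the arm was still creeping slightly (under 0.08 rad/s) at hand-in.

**What went wrong:** the automatic tray outline failed, so I read the tray's corners off the picture instead. They gave 303–312 × 148–151 mm, against the true 312 × 152 mm. One approach move also overshot by about 12 mm, high above the tools, and I corrected it before going down.

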